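Ratchet the bamboo vise tight

TASK

The bamboo culm lies loose in the blue screw vise, and the ratchet handle on the vise's screw was left set to loosen. Without forcing it, throw the ratchet's red direction lever over to tighten (clockwise), swing the handle back past the vise's centre line to feel that it now free-wheels without taking the screw along, then ratchet the screw clockwise until the jaw grips the bamboo firmly, stopping before the bamboo cracks. Leave the lever set to tighten, let go of the handle, and leave the other things on the bench where they are.

Things in the scene. Friction and masses are not known exactly. Their poses are not given: they have to be found in the camera images.
- vise: Blue cast-iron screw vise, bolted to the bench: base 150 x 120 mm, two posts, a crossbar 176 mm above the bench, 146 mm wide in x. Origin: centre of the base's underside, straight below the vertical screw axis. z up; -x is the vise's front (towards the robot when its yaw is 0); the culm lies along y.
- jaw: Sliding jaw between the posts, 90 x 50 x 28 mm, rubber-faced below, held up about 1 mm clear of the culm by a return spring. Turned clockwise, the screw comes down 16 mm per turn; its foot starts 0.2 to 5.2 mm above the jaw, meets it and presses it onto the culm, and stays put when the handle is let go. The culm is held firmly from 100 N. Origin: centre of the jaw's rubber underside; z up.
- culm: Green-brown bamboo culm, 340 mm long, about 45 mm thick (grown bamboo), lying loose along y in the vise's V-shaped anvil. Origin: on its underside at mid-length, about 52 mm above the bench. It cracks when the jaw presses on it with more than 200 N.
- ratchet (a joint): Swing of the ratchet handle about the vertical screw axis, rad. 0: it points out over the vise's front (-x of the vise); grows clockwise seen from above (tightening). Starts at 0.35 to 0.6; turns freely all round. It catches the screw in one direction only, every 0.31 rad, so up to 0.31 rad of a driving stroke is idle; in the other it clicks round with under 1 N at the grip point.
- handle_grip (a point): Grip point on the round, level, 26 mm thick rubber handle: on its axis, 155 mm from the screw axis, 214 mm up; rubber 50 mm in- and 60 mm outwards. x outwards along the handle, z up. Pushed here square to the handle, the screw takes about 2 N while it runs free; from the first bite on the culm it climbs in 0.8 rad to about 8 N (100 N on the culm: firm), 10 N (well held), 12.5 N (200 N: cracks).
- lever (a joint): Angle of the red direction lever on the ratchet head, relative to the handle, rad; grows clockwise seen from above. -0.42 to -0.34 at the start: loosen; above 0.25: tighten; stops at -0.42 and 0.42. It takes 2.5 to 3 N at the tab and stays where it is left; more than 25 N would break it.
- lever_tab (a point): Middle of the upright red tab at the lever's end: 13 mm long (along the lever), 8 mm thick, 18 mm tall; its top is 248 mm and the flat top of the ratchet head 228 mm above the bench. It stands 32 mm from the pivot, on the side of the screw axis, and crosses about 25 mm when thrown over. -x points from the pivot to the tab.
- lever_pivot (a point): Pivot of the red lever, on the ratchet head 36 mm from the screw axis towards the handle, at the tab's mid-height (239 mm above the bench). The head is 62 mm round about the screw axis. x points outwards along the handle, z up.
- tube_a: Short bamboo tube standing upright, 42 mm thick, 120 mm tall; origin under its centre. Leave alone.
- tube_b: Short bamboo tube standing upright, 46 mm thick, 135 mm tall; origin under its centre. Leave alone.
- socket: Spare steel socket standing upright, 30 mm thick, 38 mm tall; origin under its centre. Leave alone.
- spanner: Steel spanner lying flat, 190 mm long along its x; origin on the bench below its middle. Leave alone.
- mug: White mug, 76 mm wide, 85 mm tall, handle at its +y; origin under its centre. Leave alone.
- mallet: Wooden mallet lying down, head 60 mm thick and 95 mm long at its +x end, handle along x; origin on the bench below the handle. Leave alone.

How it is judged:
By the outcome, as a careful person would: the job done as asked, in the order asked, and still so for the second after the job is handed in, with the robot touching nothing.
It also fails if it takes over 70 s, if anything falls off the work surface, if the arm or the gripper's body presses on something with over 40 N, if the wrist force passes 120 N, or if a joint passes its speed limit or range.

ROBOT

A 6-joint arm with a two-finger parallel gripper is mounted at the origin on the work surface. World frame = base frame: x ahead of the robot, y to its left, z up, the work surface at z = 0. Lengths are in m, angles in rad, forces in N, time in s.
With the tool pointing down it reaches from about 0.35 to 1 m from the base axis. Payload 7.1 kg.
Tool frame: the origin (TCP) lies at the very end of the fingers, on their centre line; the grasp point (between the pads) lies 19 mm behind it; x points along the fingers, z is the direction in which the jaws open and shut, and the axes are right-handed (so a half turn about x gives the same grasp; the last joint's range is limited). The gripper opens to 85 mm and grips with 20 to 120 N. Pads are 22 mm wide; open, the fingers measure 114 mm over their backs; the gripper's body (76 mm by 85 mm) begins 54 mm behind the grasp point. The pads swing forward as they close: fully open they stand 13 mm farther back than shut.
Start: joints at [-1.314, 0.423, 1.63, -0, 1.089, -0.019], TCP at [0.17, -0.601, 0.231] pointing down, gripper open.
Joint ranges: [-3, 3], [-0.9, 2.11], [0.09, 2.58], [-1.31, 4.45], [0.11, 2.69], [-2.54, 2.54]. Speed limits (rad/s): [2.39, 2.39, 3.01, 3.14, 3.14, 3.14].

INTERFACE

Orientations are given as a 3x3 rotation matrix whose columns are the frame's x, y, z axes.
In Python, from bench import status, read_camera, order gives the robot as it stands. The module is installed in compiled form; this text tells all that it offers.
- The arm moves only by the tool arm_command, never from a script. Its argument "deltas" is a list of rows, each a list of 7 numbers: the shift along the tool's x, y, z as a fraction of full scale, then the turn, a rotation vector about the tool's x, y, z as a fraction of full scale, then the finger opening in mm, from 0 to 85.4. A call has 1 to 8 rows; each row shifts and turns the commanded pose from where the row before left it, along the tool's axes as they then stand; what a row does not reach is not made up. Full scale, the value 1, is 0.12 m for a shift and 180 degrees for a turn. A row lasts 1/12 s, in which the tool goes at most 41.7 mm and 7.16 degrees, less where a joint would pass 70% of its speed; a pose out of reach is approached as far as the arm can. A call with a number of a shift or a turn outside -1 to 1 is refused whole. A call with a gripper value outside its range is refused whole. The fingers move at their own pace and stop on an object; the grip force is fixed at half the most. Time passes only in rows, so rows that do not move let the fingers close. It gives the time, the measured TCP pose, the force and the opening at its end, in the units of the state.
- status.read_state(): the state, without advancing time (a new reading comes with each control period).
- read_camera(name): name is "scene" or "top" or "wrist"; returns a dict with "frame" (420x560x3 uint8, blue, green, red), "vfov" (degrees; the focal length in pixels is half the picture's height over the tangent of half this angle, whatever the lens; pixels are square), "cx", "cy" (the principal point, pixels), "position" and "orientation" of the camera in the world. Camera axes: x right, y up, looking along -z (the intrinsics and any distortion apply to the point x, -y, -z); pixel columns grow to the right and rows downward; lengths in m; the calibration is good to about 2 mm. A picture is of the moment at which its call begins. There is no depth.
- order.sign_off(): hands the job in, once; it reports no verdict.
The state is a dict: "clock": time; "joints": joint angles; "qvel": joint speeds; "joint_torque": joint torques, N m; "position": TCP position; "tcp_rot": TCP orientation; "contact_force": force on the tool from outside, world axes, zero at the start; "moment": the same for the moment, N m; "width": finger opening in m.
Only numpy, scipy, OpenCV 4.12 (cv2) and the standard library are available. Lean on these libraries where they do the work, as an engineer would, in place of code of your own. Each camera call takes 0.05 s, during which the arm holds its last target. There are 200 camera calls.

## Working session

There is one attempt and no reset: what is moved stays moved. The work goes in short steps, Python scripts to look and compute and a tool call to move; the robot and the scene stay as the last step left them, time stands still between calls to the robot, and variables do not carry over. Pictures are saved under pics/ and viewed, about 8 in all and at most 12, crops included, and the job is handed in when it is done.

Besides the shell and the picture viewer there is one more tool, called after ">>>" in YAML: its name, and indented under it one key for each argument. arm_command: Moves the arm, as the interface text tells. Shift numbers are shares of 0.12 m and turn numbers shares of 180 degrees, none past 1 either way. Its arguments: {"type":"object","properties":{"deltas":{"type":"array","items":{"type":"array","items":{"type":"number"}}}},"required":["deltas"]}

```bash
mkdir -p pics; cat > h.py <<'E'
import numpy as np, cv2
from bench import status, read_camera, order
def snap(n,fn=None):
    c=read_camera(n)
    if fn: cv2.imwrite('pics/'+fn,c['frame'])
    return c
def ray(c,u,v):
    f=c['frame'].shape[0]/2/np.tan(np.radians(c['vfov'])/2)
    d=np.array([(u-c['cx'])/f,-(v-c['cy'])/f,-1.])
    return np.array(c['position']),np.array(c['orientation'])@d
def onz(c,u,v,z):
    p,d=ray(c,u,v); return p+d*(z-p[2])/d[2]
def proj(c,P):
    f=c['frame'].shape[0]/2/np.tan(np.radians(c['vfov'])/2)
    q=np.array(c['orientation']).T@(np.array(P)-c['position'])
    return c['cx']-f*q[0]/q[2], c['cy']+f*q[1]/q[2]
def st():
    s=status.read_state(); print({k:np.round(s[k],4).tolist() for k in('clock','joints','position','contact_force','moment','width')}); print(np.round(s['tcp_rot'],3).tolist()); return s
E
python3 - <<'E'
from h import *
st()
for n in('scene','top','wrist'):
    c=snap(n,n+'0.png'); print(n,c['vfov'],c['cx'],c['cy'],np.round(c['position'],3),np.round(c['orientation'],3).tolist(),[k for k in c])
a=[cv2.imread(f'pics/{n}0.png') for n in('scene','top')]
E
```

```text
{'clock': 0.0, 'joints': [-1.314, 0.4238, 1.6307, -0.0, 1.0886, -0.019], 'position': [0.1701, -0.6008, 0.2306], 'contact_force': [-1.0769, 0.3996, 0.3153], 'moment': [0.068, -0.0208, 0.0358], 'width': 0.0857}
[[-0.0, 0.962, 0.272], [0.001, 0.272, -0.962], [-1.0, 0.0, -0.002]]
scene 52.07190242679607 286.3241275129217 210.13609618441305 [0.835 0.396 0.973] [[-0.834, -0.466, 0.297], [0.552, -0.716, 0.427], [0.014, 0.52, 0.854]] ['frame', 'vfov', 'cx', 'cy', 'position', 'orientation']
top 50.370706450706855 279.5130774808271 215.3274277771783 [ 0.387 -0.008  1.31 ] [[-0.004, 0.988, -0.153], [-1.0, -0.005, -0.008], [-0.008, 0.153, 0.988]] ['frame', 'vfov', 'cx', 'cy', 'position', 'orientation']
wrist 69.95175598934284 276.464632694778 210.35594378094746 [ 0.242 -0.581  0.374] [[0.273, 0.92, 0.281], [-0.962, 0.261, 0.078], [-0.002, -0.292, 0.956]] ['frame', 'vfov', 'cx', 'cy', 'position', 'orientation']
```

View pics/top0.png

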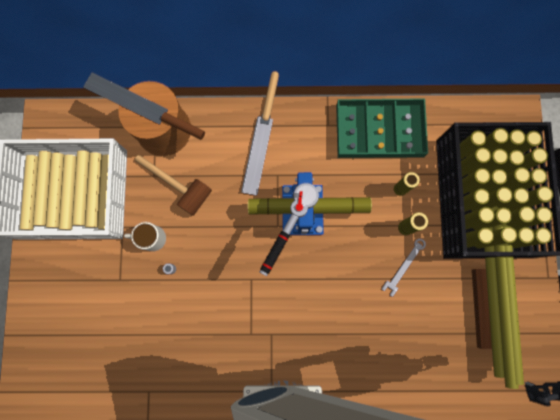

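View pics/scene0.png

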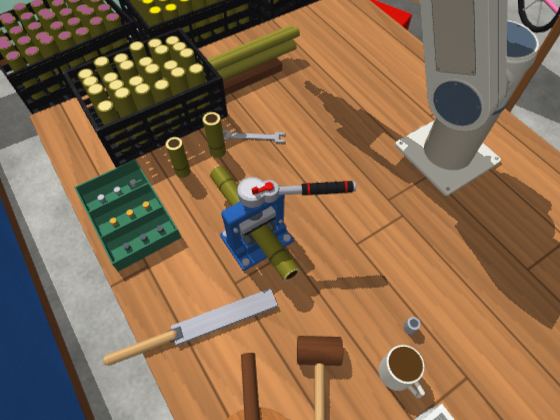

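The top view shows the vise head near (305,195), the handle running to (268,268), and the red lever near (300,200). The scene view agrees, with the lever at (263,188) and the grip at (328,187). Next I measure these with colour masks.

```bash
cat >> h.py <<'E'
def red(c,box,s=150):
    h=cv2.cvtColor(c['frame'],cv2.COLOR_BGR2HSV); m=((h[...,0]<8)|(h[...,0]>172))&(h[...,1]>s)&(h[...,2]>90)
    k=np.zeros_like(m); x0,y0,x1,y1=box; k[y0:y1,x0:x1]=1; return (m&k).astype(np.uint8)
def tri(a,ua,b,ub):
    p,d=ray(a,*ua);q,e=ray(b,*ub); A=np.stack([d,-e],1); t=np.linalg.lstsq(A,q-p,rcond=None)[0]
    x,y=p+d*t[0],q+e*t[1]; return (x+y)/2,np.linalg.norm(x-y)
E
python3 - <<'E'
from h import *
t=snap('top');s=snap('scene')
for n,c,b in(('top',t,(240,160,340,290)),('scene',s,(220,160,370,220))):
    m=red(c,b); k,l,S,C=cv2.connectedComponentsWithStats(m)
    print(n,[(S[i].tolist(),C[i].round(1).tolist()) for i in range(1,k) if S[i][4]>3])
b=cv2.resize(t['frame'][160:290,240:350],None,fx=5,fy=5,interpolation=2)[:600]
a=cv2.resize(s['frame'][165:215,225:365],None,fx=5,fy=5,interpolation=2)
cv2.imwrite('pics/c1.png',b)
# black grip
for n,c,b,z in(('top',t,(250,215,300,280),.214),):
    g=c['frame'].max(2)<45; k=np.zeros_like(g);k[b[1]:b[3],b[0]:b[2]]=1
    kk,l,S,C=cv2.connectedComponentsWithStats((g&k).astype(np.uint8)); i=1+S[1:,4].argmax(); v,u=np.nonzero(l==i)
    P=np.array([onz(c,x,y,z) for x,y in zip(u,v)]); m=P.mean(0); w,V=np.linalg.eigh(np.cov(P[:,:2].T)); print(S[i],m,V[:,1],np.ptp(P@np.r_[V[:,1],0]))
# culm axis green & blue
h=cv2.cvtColor(t['frame'],cv2.COLOR_BGR2HSV)
g=(h[...,0]>20)&(h[...,0]<45)&(h[...,1]>120);k=np.zeros_like(g);k[190:222,240:380]=1
v,u=np.nonzero(g&k);P=np.array([onz(t,x,y,.085) for x,y in zip(u,v)]);w,V=np.linalg.eigh(np.cov(P[:,:2].T));print('culm',P.mean(0),V[:,1])
g=(h[...,0]>100)&(h[...,0]<125)&(h[...,1]>150);k=np.zeros_like(g);k[165:245,270:335]=1
print('blue',cv2.boundingRect((g&k).astype(np.uint8)))
E
```

```text
top [([296, 192, 7, 19, 69], [299.2, 203.2]), ([278, 234, 10, 7, 29], [283.2, 237.1]), ([263, 263, 9, 7, 29], [267.1, 265.9])]
scene [([344, 181, 4, 12, 29], [345.8, 185.6]), ([252, 182, 21, 12, 118], [262.8, 187.9]), ([307, 183, 3, 12, 30], [308.2, 187.9])]
[265 237  20  29 228] [0.46748142 0.01259203 0.214     ] [-0.87639931  0.48158514] 0.06925865665070274
culm [ 0.6041447 -0.0851473  0.085    ] [-0.00625551  0.99998043]
blue (283, 173, 40, 61)
```

View pics/c1.png

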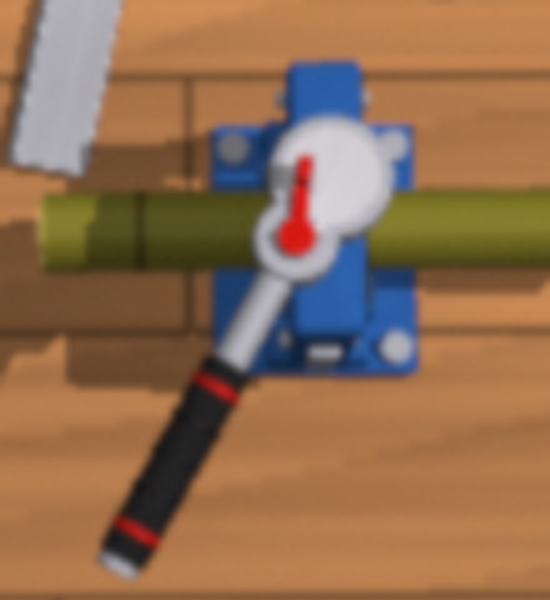

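```bash
cat >> h.py <<'E'
def R(yaw): # tool x down, tool z at world yaw
    z=np.array([np.cos(yaw),np.sin(yaw),0]);x=np.array([0,0,-1.]);return np.stack([x,np.cross(z,x),z],1)
def plan(wps,p=None,yaw=None,step=.036,grip=None,ds=3):
    """wps: (x,y,z,yaw,opening[,maxstep]); prints rows"""
    s=status.read_state()
    if p is None: p=np.array(s['position']); 
    if yaw is None: z=np.array(s['tcp_rot'])[:,2]; yaw=np.arctan2(z[1],z[0])
    rows=[]
    for w in wps:
        t=np.array(w[:3]); dy=w[3]-yaw; st_=w[5] if len(w)>5 else step
        n=max(1,int(np.ceil(max(np.linalg.norm(t-p)/st_,abs(dy)/np.radians(7.1)))))
        for i in range(n):
            d=(t-p)/(n-i); a=(w[3]-yaw)/(n-i)
            r=np.r_[np.round(R(yaw).T@d/.12,ds),np.round(-a/np.pi,4),0,0,w[4]]
            p=p+R(yaw)@(r[:3]*.12); yaw-=r[3]*np.pi; rows.append([float(x) if x else 0 for x in r])
    for i in range(0,len(rows),8): print(str(rows[i:i+8]).replace(' ','').replace('.0,',',').replace('.0]',']'))
    print('end',p.round(4),yaw)
E
python3 - <<'E'
from h import *
t=snap('top');s=snap('scene')
print('head',onz(t,306.6,195.4,.228),'pivot',onz(t,299,207.4,.242),'tab',onz(t,301,192.5,.248))
g1=tri(t,(283.2,237.1),s,(308.2,187.9));g2=tri(t,(267.1,265.9),s,(345.8,185.6));print(g1,g2)
m=(g1[0]+g2[0])/2;print(m,onz(t,275.2,251.5,.22))
plan([(.17,-.6,.36,-1.295,85.4),(.47,-.10,.36,-1.295+np.radians(135.4),20)])
E
```

```text
head [ 0.60379227 -0.06637228  0.228     ] pivot [ 0.57141376 -0.04679738  0.242     ] tab [ 0.60701541 -0.05180603  0.248     ]
(array([ 0.50133929, -0.00708114,  0.21225427]), np.float64(0.002895723564455662)) (array([0.43071641, 0.03270647, 0.21358184]), np.float64(0.0030876863504348683))
[0.46602785 0.01281267 0.21291805] [0.46633944 0.01157638 0.22      ]
[[-0.269,0,-0.003,0,0,0,85.4],[-0.268,0.001,-0.002,0,0,0,85.4],[-0.269,0,-0.003,0,0,0,85.4],[-0.268,0.001,-0.002,0,0,0,85.4],[0,0.177,-0.166,-0.0376,0,0,20],[0,0.195,-0.144,-0.0376,0,0,20],[0,0.211,-0.12,-0.0376,0,0,20],[0,0.224,-0.095,-0.0376,0,0,20]]
[[0,0.233,-0.068,-0.0376,0,0,20],[0,0.24,-0.04,-0.0376,0,0,20],[0,0.243,-0.011,-0.0376,0,0,20],[0,0.242,0.018,-0.0376,0,0,20],[0,0.239,0.046,-0.0376,0,0,20],[0,0.232,0.074,-0.0376,0,0,20],[0,0.221,0.1,-0.0376,0,0,20],[0,0.208,0.126,-0.0376,0,0,20]]
[[0,0.192,0.149,-0.0376,0,0,20],[0,0.172,0.171,-0.0376,0,0,20],[0,0.151,0.19,-0.0376,0,0,20],[0,0.128,0.207,-0.0376,0,0,20],[0,0.102,0.22,-0.0377,0,0,20],[0,0.076,0.231,-0.0376,0,0,20],[0,0.048,0.238,-0.0377,0,0,20],[0,0.02,0.242,-0.0376,0,0,20]]
end [ 0.4699 -0.1     0.36  ] 1.0680705954727718
```

```bash
python3 - <<'E'
from h import *
plan([(.17,-.6,.36,-1.295,85),(.59,-.04,.36,-1.295+np.radians(135.4),0)],ds=2)
E
```

```text
[[-0.27,0,0,0,0,0,85],[-0.27,0,0,0,0,0,85],[-0.27,0,-0.01,0,0,0,85],[-0.26,0,0,0,0,0,85],[0,0.23,-0.18,-0.0376,0,0,0],[0,0.25,-0.15,-0.0376,0,0,0],[0,0.27,-0.12,-0.0376,0,0,0],[0,0.28,-0.08,-0.0376,0,0,0]]
[[0,0.29,-0.05,-0.0376,0,0,0],[0,0.29,-0.02,-0.0376,0,0,0],[0,0.29,0.02,-0.0376,0,0,0],[0,0.29,0.05,-0.0376,0,0,0],[0,0.28,0.08,-0.0376,0,0,0],[0,0.27,0.12,-0.0376,0,0,0],[0,0.25,0.15,-0.0376,0,0,0],[0,0.23,0.18,-0.0376,0,0,0]]
[[0,0.21,0.2,-0.0376,0,0,0],[0,0.18,0.22,-0.0376,0,0,0],[0,0.16,0.25,-0.0376,0,0,0],[0,0.13,0.26,-0.0376,0,0,0],[0,0.09,0.27,-0.0377,0,0,0],[0,0.06,0.29,-0.0376,0,0,0],[0,0.03,0.29,-0.0377,0,0,0],[0,0,0.29,-0.0376,0,0,0]]
end [ 0.5897 -0.0399  0.3595] 1.0680705954727718
```

>>> arm_command:
  deltas:
    - [-0.27, 0, 0, 0, 0, 0, 85]
    - [-0.27, 0, 0, 0, 0, 0, 85]
    - [-0.27, 0, -0.01, 0, 0, 0, 85]
    - [-0.26, 0, 0, 0, 0, 0, 85]
    - [0, 0.23, -0.18, -0.0376, 0, 0, 0]
    - [0, 0.25, -0.15, -0.0376, 0, 0, 0]
    - [0, 0.27, -0.12, -0.0376, 0, 0, 0]
    - [0, 0.28, -0.08, -0.0376, 0, 0, 0]

```text
clock: 1.02
position: [0.2544, -0.4864, 0.3599]
tcp_rot: [[0.0, 0.729, 0.684], [-0.0, 0.684, -0.729], [-1.0, 0.0, 0.0]]
contact_force: [1.3, -0.2, 0.3]
width: 0.0382
```

>>> arm_command:
  deltas:
    - [0, 0.29, -0.05, -0.0376, 0, 0, 0]
    - [0, 0.29, -0.02, -0.0376, 0, 0, 0]
    - [0, 0.29, 0.02, -0.0376, 0, 0, 0]
    - [0, 0.29, 0.05, -0.0376, 0, 0, 0]
    - [0, 0.28, 0.08, -0.0376, 0, 0, 0]
    - [0, 0.27, 0.12, -0.0376, 0, 0, 0]
    - [0, 0.25, 0.15, -0.0376, 0, 0, 0]
    - [0, 0.23, 0.18, -0.0376, 0, 0, 0]

```text
clock: 1.68
position: [0.4239, -0.2621, 0.36]
tcp_rot: [[0.0, -0.128, 0.992], [-0.0, 0.992, 0.128], [-1.0, -0.0, 0.0]]
contact_force: [0.1, -1.2, -0.6]
width: 0.0003
```

>>> arm_command:
  deltas:
    - [0, 0.21, 0.2, -0.0376, 0, 0, 0]
    - [0, 0.18, 0.22, -0.0376, 0, 0, 0]
    - [0, 0.16, 0.25, -0.0376, 0, 0, 0]
    - [0, 0.13, 0.26, -0.0376, 0, 0, 0]
    - [0, 0.09, 0.27, -0.0377, 0, 0, 0]
    - [0, 0.06, 0.29, -0.0376, 0, 0, 0]
    - [0, 0.03, 0.29, -0.0377, 0, 0, 0]
    - [0, 0, 0.29, -0.0376, 0, 0, 0]

```text
clock: 2.35
position: [0.5906, -0.0384, 0.3597]
tcp_rot: [[0.0, -0.879, 0.477], [-0.0, 0.477, 0.879], [-1.0, -0.0, -0.0]]
contact_force: [0.8, 0.4, -0.3]
width: 0.0
```

```bash
python3 - <<'E'
from h import *
st();c=snap('wrist','w1.png')
st();c=snap('wrist','w1.png')
k,l,S,C=cv2.connectedComponentsWithStats(red(c,(0,0,560,420)))
for i in range(1,k):
    if S[i][4]>30: print(S[i],C[i])
for P in ([.6038,-.0664,.228],[.5714,-.0468,.24],[.607,-.052,.248]): print(proj(c,P))
E
```

```text
{'clock': 2.35, 'joints': [-0.085, 0.2544, 1.5699, -0.0001, 1.3172, -1.1591], 'position': [0.5906, -0.0384, 0.3597], 'contact_force': [0.7689, 0.3611, -0.2953], 'moment': [-0.0538, -0.0438, 0.0606], 'width': 0.0}
[[0.0, -0.879, 0.477], [-0.0, 0.477, 0.879], [-1.0, -0.0, -0.0]]
{'clock': 2.4, 'joints': [-0.0787, 0.2581, 1.5654, 0.0031, 1.316, -1.1633], 'position': [0.5936, -0.034, 0.3596], 'contact_force': [2.3289, 2.9285, 0.4468], 'moment': [0.1409, -0.0857, 0.0002], 'width': -0.0001}
[[0.002, -0.884, 0.468], [0.003, 0.468, 0.884], [-1.0, -0.001, 0.004]]
[243  92  30   7 169] [256.99408284  94.72189349]
[246 180  29  53 651] [260.47926267 201.78187404]
(np.float64(251.6532997350559), np.float64(224.43132890165958))
(np.float64(252.04575744105745), np.float64(189.18146588132848))
(np.float64(265.617349320572), np.float64(227.79230955409002))
```

View pics/w1.png

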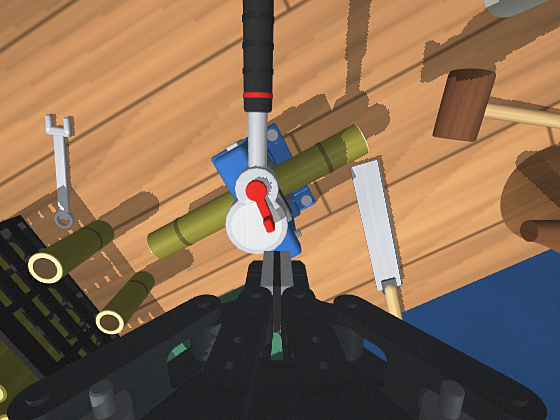

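The wrist view shows the handle pointing up, the lever pivot at (257,190) and the tab at (269,225), right of the handle line, so it is set to loosen. The tab must go left, along tool -z. I take one settled measurement.

```bash
python3 - <<'E'
from h import *
snap('wrist');s=st();c=snap('wrist')
m=red(c,(200,150,330,260),120)
v,u=np.nonzero(m); print(u.min(),u.max(),v.min(),v.max())
for r in range(v.min(),v.max()+1,4): x=u[v==r]; print(r,x.min(),x.max(),end=' | ')
# head disc: bright gray circle
cv2.imwrite('pics/w2c.png',cv2.resize(c['frame'][150:280,200:340],None,fx=5,fy=5,interpolation=2)[:600])
for P in ([.6038,-.0664,.228],[.5714,-.0468,.24],[.607,-.052,.248]): print(proj(c,P))
print(c['position'],[onz(c,*q) for q in ()])
E
```

```text
{'clock': 2.5, 'joints': [-0.0844, 0.2551, 1.57, 0.0001, 1.3169, -1.1561], 'position': [0.5907, -0.038, 0.3593], 'contact_force': [-0.0159, -0.8035, -0.0434], 'moment': [0.019, -0.0271, -0.1081], 'width': 0.0}
[[-0.0, -0.878, 0.479], [0.0, 0.479, 0.878], [-1.0, 0.0, -0.0]]
251 280 181 233
181 263 263 | 185 254 269 | 189 252 271 | 193 252 272 | 197 253 271 | 201 258 270 | 205 263 272 | 209 265 274 | 213 266 276 | 217 268 277 | 221 270 278 | 225 270 280 | 229 272 280 | 233 274 276 | (np.float64(257.556446060483), np.float64(225.65357913388638))
(np.float64(257.87920006655276), np.float64(190.4597865897671))
(np.float64(271.8195116426308), np.float64(228.91709510896166))
[ 0.52564246 -0.00283247  0.50271026] []
```

View pics/w2c.png

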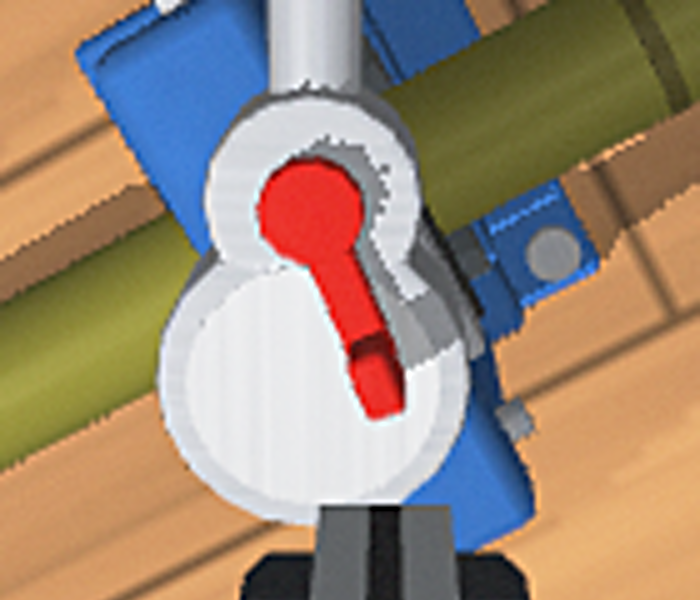

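The crop shows the pivot disc centre at px (262,192), the tab top at about (276,227.5) and the head centre at about (262.6,227). The finger tip is about 26 px wide.

```bash
cat >> h.py <<'E'
TH=.515
def lf(P,piv,th=TH): # (along -h from pivot, ccw lateral = tool +z side)
    h=np.array([-np.cos(th),np.sin(th)]);n=np.array([np.sin(th),np.cos(th)]);d=np.array(P[:2])-piv[:2];return -d@h,d@n
E
python3 - <<'E'
from h import *
c=snap('wrist')
pv=onz(c,262.2,192.2,.242);tb=onz(c,276,227.5,.248);hd=onz(c,262.6,227,.228)
print(pv,tb,hd,lf(tb,pv),lf(hd,pv))
for a,z in(((264-0,251),.359),((290,251),.359)): print(onz(c,*a,z))
h=np.array([-np.cos(TH),np.sin(TH)]);n=np.array([np.sin(TH),np.cos(TH)])
b=np.array([.5690,-.0470])
for nm,P in(('start',-h*.035+n*.040),('end',-h*.035+n*.0)): print(nm,pv[:2]+P)
E
```

```text
[ 0.5734367  -0.04506828  0.242     ] [ 0.60676635 -0.0493052   0.248     ] [ 0.60646813 -0.06406322  0.228     ] (np.float64(0.031093379841949823), np.float64(0.01272865289676209)) (np.float64(0.03810268422810438), np.float64(-0.00026203172117899085))
[ 0.57957258 -0.04125529  0.359     ]
[ 0.58609103 -0.02935157  0.359     ]
start [ 0.62359834 -0.02749529]
end [ 0.60389694 -0.062307  ]
```

```bash
python3 - <<'E'
from h import *
h=np.array([-np.cos(TH),np.sin(TH)]);n=np.array([np.sin(TH),np.cos(TH)]);pv=np.array([.5734,-.0451])
f=lambda l:pv-h*.035+n*l
Y=np.pi/2-TH
plan([(*f(.04),.345,Y,0),(*f(.04),.234,Y,0),(*f(.012),.234,Y,0,.005)],ds=3)
E
```

```text
[[0.06,-0.1,0.114,0.0019,0,0,0],[0.06,-0.098,0.115,0.0019,0,0,0],[0.231,0,0,0,0,0,0],[0.231,0,0,0,0,0,0],[0.232,0,0,0,0,0,0],[0.231,0,0,0,0,0,0],[0,0,-0.039,0,0,0,0],[0,0,-0.039,0,0,0,0]]
[[0,0,-0.039,0,0,0,0],[0,0,-0.039,0,0,0,0],[0,0,-0.039,0,0,0,0],[0,0,-0.039,0,0,0,0]]
end [ 0.6097 -0.0519  0.234 ] 1.0558152033447277
```

>>> arm_command:
  deltas:
    - [0.06, -0.1, 0.114, 0.0019, 0, 0, 0]
    - [0.06, -0.1, 0.115, 0.0019, 0, 0, 0]
    - [0.231, 0, 0, 0, 0, 0, 0]
    - [0.231, 0, 0, 0, 0, 0, 0]
    - [0.232, 0, 0, 0, 0, 0, 0]
    - [0.231, 0, 0, 0, 0, 0, 0]
    - [0, 0, 0, 0, 0, 0, 0]
    - [0, 0, 0, 0, 0, 0, 0]

```text
clock: 3.27
position: [0.623, -0.0287, 0.2338]
tcp_rot: [[-0.003, -0.869, 0.494], [0.0, 0.494, 0.869], [-1.0, 0.002, -0.001]]
contact_force: [0.5, 0.0, 0.7]
width: -0.0004
```

>>> arm_command:
  deltas:
    - [0, 0, -0.04, 0, 0, 0, 0]
    - [0, 0, -0.04, 0, 0, 0, 0]
    - [0, 0, -0.03, 0, 0, 0, 0]

```text
clock: 3.52
position: [0.6191, -0.0397, 0.2368]
tcp_rot: [[0.005, -0.87, 0.493], [-0.0, 0.493, 0.87], [-1.0, -0.005, 0.003]]
contact_force: [5.2, 2.7, 1.3]
width: -0.0002
```

>>> arm_command:
  deltas:
    - [0, 0, -0.04, 0, 0, 0, 0]
    - [0, 0, -0.04, 0, 0, 0, 0]
    - [0, 0, -0.04, 0, 0, 0, 0]
    - [0, 0, 0, 0, 0, 0, 0]

```text
clock: 3.85
position: [0.6105, -0.0524, 0.2351]
tcp_rot: [[0.001, -0.87, 0.493], [-0.0, 0.493, 0.87], [-1.0, -0.001, 0.0]]
contact_force: [3.5, 1.2, 1.2]
width: 0.0006
```

```bash
python3 - <<'E'
from h import *
st();c=snap('wrist')
cv2.imwrite('pics/w3c.png',cv2.resize(c['frame'][150:330,180:380],None,fx=3,fy=3,interpolation=2))
E
```

```text
{'clock': 3.85, 'joints': [-0.105, 0.4006, 1.6558, -0.0001, 1.0842, -1.1605], 'position': [0.6105, -0.0524, 0.2351], 'contact_force': [3.5069, 1.2123, 1.1752], 'moment': [0.2309, -0.4288, 0.0431], 'width': 0.0006}
[[0.001, -0.87, 0.493], [-0.0, 0.493, 0.87], [-1.0, -0.001, 0.0]]
```

View pics/w3c.png

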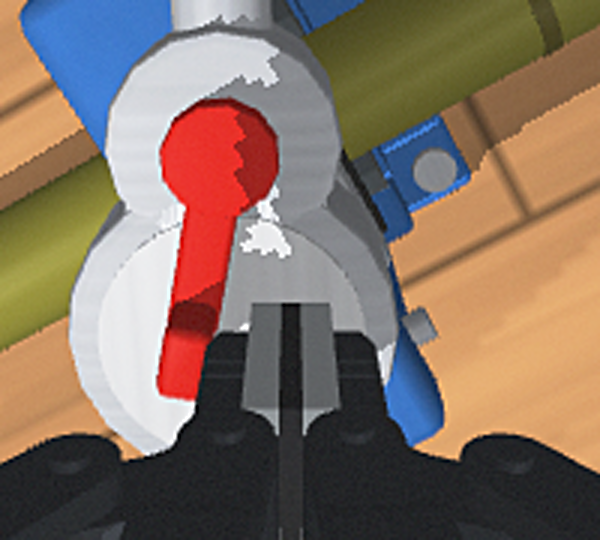

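The lever is at about +0.15 rad and the handle hasn't moved. About 5 mm more is needed.

>>> arm_command:
  deltas:
    - [0, 0, -0.02, 0, 0, 0, 0]
    - [0, 0, -0.02, 0, 0, 0, 0]
    - [0, 0, 0, 0, 0, 0, 0]

```text
clock: 4.15
position: [0.6076, -0.0558, 0.2341]
tcp_rot: [[-0.001, -0.87, 0.492], [0.0, 0.492, 0.87], [-1.0, 0.001, -0.0]]
contact_force: [1.7, 1.7, 2.3]
width: -0.0003
```

```bash
python3 - <<'E'
from h import *
st();c=snap('wrist')
m=red(c,(200,170,330,300),120);v,u=np.nonzero(m)
for r in range(v.min(),v.max()+1,5): x=u[v==r]; print(r,x.min(),x.max(),end=' | ')
E
```

```text
{'clock': 4.15, 'joints': [-0.1112, 0.399, 1.6609, 0.0002, 1.0828, -1.1674], 'position': [0.6076, -0.0558, 0.2341], 'contact_force': [1.6576, 1.6913, 2.3278], 'moment': [0.3384, -0.2925, 0.0164], 'width': -0.0003}
[[-0.001, -0.87, 0.492], [0.0, 0.492, 0.87], [-1.0, 0.001, -0.0]]
185 257 268 | 190 248 275 | 195 245 278 | 200 243 281 | 205 242 281 | 210 243 280 | 215 246 278 | 220 247 274 | 225 245 263 | 230 244 261 | 235 242 259 | 240 240 258 | 245 238 256 | 250 237 254 | 255 235 252 | 260 234 250 | 265 232 248 | 270 231 247 | 275 229 245 | 280 231 244 |
```

```bash
python3 - <<'E'
from h import *
h=np.array([-np.cos(TH),np.sin(TH)]);n=np.array([np.sin(TH),np.cos(TH)]);Y=np.pi/2-TH
p=np.array([.6076,-.0558,.2341]); 
p[:2]-=n*.0012
b=p[:2]+n*.02; g=np.array([.605,-.064])+h*.155
plan([(*b,.234,Y,0),(*b,.31,Y,0),(*g,.31,Y,46),(*g,.196,Y,46)],p=p,yaw=Y)
E
```

```text
[[0.001,0,0.167,0,0,0,0],[-0.211,0,0,0,0,0,0],[-0.211,0,0,0,0,0,0],[-0.212,0,0,0,0,0,0],[0,0.255,-0.045,0,0,0,46],[0,0.255,-0.046,0,0,0,46],[0,0.256,-0.045,0,0,0,46],[0,0.255,-0.046,0,0,0,46]]
[[0.001,0.256,-0.045,0,0,0,46],[0.237,0,0,0,0,0,46],[0.237,0,0,0,0,0,46],[0.238,0,0,0,0,0,46],[0.237,0,0,0,0,0,46]]
end [0.4701 0.0124 0.1961] 1.0557963267948964
```

>>> arm_command:
  deltas:
    - [0, 0, -0.01, 0, 0, 0, 0]
    - [0, 0, 0, 0, 0, 0, 0]
    - [0, 0, 0.1, 0, 0, 0, 0]
    - [0, 0, 0.07, 0, 0, 0, 0]
    - [-0.21, 0, 0, 0, 0, 0, 0]
    - [-0.21, 0, 0, 0, 0, 0, 0]
    - [-0.21, 0, 0, 0, 0, 0, 0]

```text
clock: 4.78
position: [0.6172, -0.0383, 0.3098]
tcp_rot: [[-0.003, -0.871, 0.491], [-0.0, 0.491, 0.871], [-1.0, 0.002, -0.002]]
contact_force: [1.1, 0.2, 0.7]
width: 0.0001
```

>>> arm_command:
  deltas:
    - [0, 0.25, -0.04, 0, 0, 0, 46]
    - [0, 0.26, -0.05, 0, 0, 0, 46]
    - [0, 0.26, -0.05, 0, 0, 0, 46]
    - [0, 0.25, -0.04, 0, 0, 0, 46]
    - [0, 0.26, -0.05, 0, 0, 0, 46]
    - [0, 0, 0, 0, 0, 0, 46]
    - [0, 0, 0, 0, 0, 0, 46]

```text
clock: 5.37
position: [0.4694, 0.0132, 0.31]
tcp_rot: [[-0.0, -0.871, 0.491], [-0.0, 0.491, 0.871], [-1.0, -0.0, -0.001]]
contact_force: [1.0, -0.7, 1.0]
width: 0.046
```

```bash
python3 - <<'E'
from h import *
st();c=snap('wrist','w4.png');t=snap('top')
cv2.imwrite('pics/m4.png',np.hstack([cv2.resize(c['frame'],(400,300)),cv2.resize(t['frame'][150:285,220:400],(400,300),interpolation=2)]))
E
```

```text
{'clock': 5.3667, 'joints': [0.0031, 0.0962, 1.8786, -0.0005, 1.1671, -1.0545], 'position': [0.4694, 0.0132, 0.31], 'contact_force': [0.9748, -0.6573, 0.9594], 'moment': [-0.0192, 0.0145, 0.031], 'width': 0.046}
[[-0.0, -0.871, 0.491], [-0.0, 0.491, 0.871], [-1.0, -0.0, -0.001]]
```

View pics/m4.png

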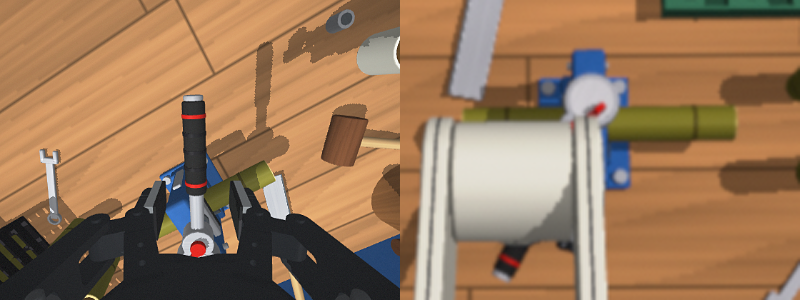

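The top view shows the lever thrown over to tighten (red tip now right of the handle line). The wrist view shows the handle centred between the open fingers. I descend to straddle it, then swing it back.

>>> arm_command:
  deltas:
    - [0.24, 0, 0, 0, 0, 0, 46]
    - [0.24, 0, 0, 0, 0, 0, 46]
    - [0.24, 0, 0, 0, 0, 0, 46]
    - [0.23, 0, 0, 0, 0, 0, 46]
    - [0, 0, 0, 0, 0, 0, 36]
    - [0, 0, 0, 0, 0, 0, 36]

```text
clock: 5.97
position: [0.4704, 0.0123, 0.1949]
tcp_rot: [[-0.003, -0.87, 0.492], [-0.0, 0.492, 0.87], [-1.0, 0.003, -0.002]]
contact_force: [-0.2, -0.1, 0.6]
width: 0.0357
```

>>> arm_command:
  deltas:
    - [0, -0.009, -0.155, -0.0382, 0, 0, 36]
    - [0, -0.009, -0.155, -0.0382, 0, 0, 36]
    - [0, -0.009, -0.155, -0.0382, 0, 0, 36]
    - [0, -0.009, -0.155, -0.0382, 0, 0, 36]

```text
clock: 6.3
position: [0.4516, -0.0595, 0.198]
tcp_rot: [[0.003, -1.0, 0.028], [-0.0, 0.028, 1.0], [-1.0, -0.003, -0.0]]
contact_force: [0.3, 0.1, -0.4]
width: 0.0361
```

>>> arm_command:
  deltas:
    - [0, -0.009, -0.155, -0.0382, 0, 0, 36]
    - [0, -0.009, -0.155, -0.0382, 0, 0, 36]
    - [0, -0.009, -0.155, -0.0382, 0, 0, 36]
    - [0, 0, 0, 0, 0, 0, 36]
    - [0, 0, 0, 0, 0, 0, 36]

```text
clock: 6.72
position: [0.4597, -0.1146, 0.1976]
tcp_rot: [[0.003, -0.949, -0.315], [-0.001, -0.315, 0.949], [-1.0, -0.003, -0.002]]
contact_force: [-0.4, 0.1, -0.1]
width: 0.0362
```

```bash
python3 - <<'E'
from h import *
st();c=snap('wrist','w5.png');t=snap('top')
cv2.imwrite('pics/m5.png',np.hstack([cv2.resize(c['frame'],(400,300)),cv2.resize(t['frame'][150:285,220:400],(400,300),interpolation=2)]))
E
```

```text
{'clock': 6.7167, 'joints': [-0.2695, 0.2482, 1.986, 0.0001, 0.9045, -2.1609], 'position': [0.4597, -0.1146, 0.1976], 'contact_force': [-0.4324, 0.0809, -0.0876], 'moment': [0.0183, 0.009, -0.0788], 'width': 0.0362}
[[0.003, -0.949, -0.315], [-0.001, -0.315, 0.949], [-1.0, -0.003, -0.002]]
```

View pics/m5.png

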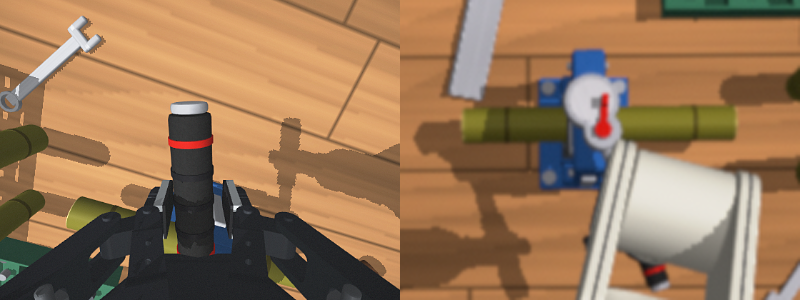

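The handle is past the centre line at θ≈-0.32, with under 0.5 N felt, so it free-wheels. In the top view the lever still sits at tighten. Now I tighten.

>>> arm_command:
  deltas:
    - [0, -0.009, 0.155, 0.0382, 0, 0, 36]
    - [0, -0.009, 0.155, 0.0382, 0, 0, 36]
    - [0, -0.009, 0.155, 0.0382, 0, 0, 36]
    - [0, -0.009, 0.155, 0.0382, 0, 0, 36]
    - [0, 0, 0, 0, 0, 0, 36]

```text
clock: 7.23
position: [0.4518, -0.0374, 0.1965]
tcp_rot: [[0.001, -0.987, 0.159], [0.0, 0.159, 0.987], [-1.0, -0.001, 0.001]]
contact_force: [0.2, 0.1, 0.3]
width: 0.0361
```

>>> arm_command:
  deltas:
    - [0, -0.009, 0.155, 0.0382, 0, 0, 36]
    - [0, -0.009, 0.155, 0.0382, 0, 0, 36]
    - [0, -0.009, 0.155, 0.0382, 0, 0, 36]
    - [0, -0.009, 0.155, 0.0382, 0, 0, 36]
    - [0, 0, 0, 0, 0, 0, 36]

```text
clock: 7.65
position: [0.4808, 0.0298, 0.1962]
tcp_rot: [[0.0, -0.805, 0.593], [0.0, 0.593, 0.805], [-1.0, -0.0, 0.0]]
contact_force: [-0.6, -2.5, 2.0]
width: 0.0359
```

```bash
cat >> h.py <<'E'
def tang():
    s=status.read_state();R_=np.array(s['tcp_rot']);f=np.array(s['contact_force']);p=np.array(s['position'])-[.605,-.064,0]
    print('t',round(s['clock'],2),'f_tool',(R_.T@f).round(2),'r',np.hypot(*p[:2]).round(4),'th',np.arctan2(p[1],-p[0]).round(3),'z',p[2].round(4),'toolTH',(np.pi/2-np.arctan2(R_[1,2],R_[0,2])).round(3),'j6',round(s['joints'][5],2),'w',s['width'])
E
python3 -c "from h import *;tang()"
```

```text
t 7.65 f_tool [-2.03 -0.96 -2.39] r 0.1557 th 0.647 z 0.1962 toolTH 0.635 j6 -0.9 w 0.03590100840451382
```

>>> arm_command:
  deltas:
    - [0, -0.009, 0.155, 0.0382, 0, 0, 36]
    - [0, -0.009, 0.155, 0.0382, 0, 0, 36]
    - [0, -0.009, 0.155, 0.0382, 0, 0, 36]
    - [0, -0.009, 0.155, 0.0382, 0, 0, 36]
    - [0, 0, 0, 0, 0, 0, 36]

```text
clock: 8.07
position: [0.5356, 0.076, 0.1953]
tcp_rot: [[-0.005, -0.442, 0.897], [-0.0, 0.897, 0.442], [-1.0, 0.002, -0.004]]
contact_force: [-7.9, -2.3, 4.6]
width: 0.0362
```

```bash
python3 -c "from h import *;tang()"
```

```text
t 8.07 f_tool [-4.6   1.38 -8.1 ] r 0.1563 th 1.111 z 0.1953 toolTH 1.113 j6 -0.34 w 0.03616910159195331
```

>>> arm_command:
  deltas:
    - [0, 0, 0, 0, 0, 0, 36]
    - [0, 0, 0, 0, 0, 0, 36]

```text
clock: 8.23
position: [0.5336, 0.0747, 0.1952]
tcp_rot: [[-0.006, -0.447, 0.894], [-0.001, 0.894, 0.447], [-1.0, 0.002, -0.006]]
contact_force: [-8.1, -3.2, 2.7]
width: 0.0361
```

```bash
python3 -c "from h import *;tang()"
```

```text
t 8.23 f_tool [-2.64  0.75 -8.66] r 0.156 th 1.096 z 0.1952 toolTH 1.107 j6 -0.35 w 0.03607130030093465
```

The reading is about 8.5 N, right at the firm threshold. I go on in small steps towards 10 N.

>>> arm_command:
  deltas:
    - [0, -0.002, 0.039, 0.0096, 0, 0, 36]
    - [0, -0.002, 0.039, 0.0096, 0, 0, 36]
    - [0, 0, 0, 0, 0, 0, 36]
    - [0, 0, 0, 0, 0, 0, 36]

```text
clock: 8.57
position: [0.5412, 0.0782, 0.195]
tcp_rot: [[-0.008, -0.392, 0.92], [-0.001, 0.92, 0.392], [-1.0, 0.002, -0.008]]
contact_force: [-10.5, -1.2, 5.0]
width: 0.0359
```

```bash
python3 -c "from h import *;tang()"
```

```text
t 8.57 f_tool [ -4.92   2.97 -10.14] r 0.1558 th 1.149 z 0.195 toolTH 1.168 j6 -0.28 w 0.03588904734836806
```

```bash
python3 -c "
from h import *
for i in range(5): tang(); snap('top')"
```

```text
t 8.57 f_tool [ -4.92   2.97 -10.14] r 0.1558 th 1.149 z 0.195 toolTH 1.168 j6 -0.28 w 0.03588904734836806
t 8.62 f_tool [-5.08  2.45 -9.56] r 0.1558 th 1.148 z 0.195 toolTH 1.168 j6 -0.28 w 0.03572482269043414
t 8.67 f_tool [-3.71  2.82 -9.39] r 0.1558 th 1.148 z 0.195 toolTH 1.168 j6 -0.28 w 0.03565548748450874
t 8.72 f_tool [ -4.29   2.48 -10.08] r 0.1558 th 1.148 z 0.195 toolTH 1.168 j6 -0.28 w 0.036165635810229704
t 8.77 f_tool [-3.93  3.   -9.78] r 0.1558 th 1.148 z 0.195 toolTH 1.168 j6 -0.28 w 0.03596335800560114
```

The force is steady at about 9.8 N: well held and under the 12.5 N crack limit. I back the fingers off to centre them, lift clear and move away.

>>> arm_command:
  deltas:
    - [0, 0, -0.03, 0, 0, 0, 36]
    - [0, 0, -0.02, 0, 0, 0, 36]
    - [0, 0, 0, 0, 0, 0, 36]
    - [0, 0, 0, 0, 0, 0, 40]
    - [0, 0, 0, 0, 0, 0, 40]

```text
clock: 9.23
position: [0.5367, 0.0752, 0.1949]
tcp_rot: [[-0.006, -0.393, 0.92], [-0.002, 0.92, 0.393], [-1.0, 0.001, -0.006]]
contact_force: [-6.3, -4.6, -0.5]
width: 0.0398
```

```bash
python3 -c "from h import *;tang()"
```

```text
t 9.23 f_tool [ 0.59 -1.71 -7.61] r 0.155 th 1.115 z 0.1949 toolTH 1.167 j6 -0.28 w 0.039765734199160116
```

>>> arm_command:
  deltas:
    - [0, 0, -0.04, 0, 0, 0, 40]
    - [0, 0, 0, 0, 0, 0, 40]
    - [0, 0, 0, 0, 0, 0, 40]

```text
clock: 9.48
position: [0.5329, 0.0733, 0.1952]
tcp_rot: [[-0.004, -0.393, 0.92], [-0.002, 0.92, 0.393], [-1.0, -0.0, -0.004]]
contact_force: [-3.9, -5.8, -1.1]
width: 0.04
```

```bash
python3 -c "from h import *;tang()"
```

```text
t 9.48 f_tool [ 1.13 -3.75 -5.87] r 0.155 th 1.087 z 0.1952 toolTH 1.167 j6 -0.29 w 0.03996977702871305
```

>>> arm_command:
  deltas:
    - [0, 0, -0.06, -0.01, 0, 0, 40]
    - [0, 0, -0.04, -0.01, 0, 0, 40]
    - [0, 0, 0, 0, 0, 0, 40]
    - [0, 0, 0, 0, 0, 0, 40]

```text
clock: 9.82
position: [0.5235, 0.0696, 0.1958]
tcp_rot: [[-0.001, -0.445, 0.895], [-0.0, 0.895, 0.445], [-1.0, 0.0, -0.001]]
contact_force: [-1.2, -0.7, -1.1]
width: 0.0397
```

```bash
python3 - <<'E'
from h import *
tang();c=snap('wrist')
s=snap('scene')
cv2.imwrite('pics/m6.png',np.hstack([cv2.resize(c['frame'],(400,300)),cv2.resize(s['frame'][150:285,180:360],(400,300),interpolation=2)]))
E
```

```text
t 9.82 f_tool [ 1.14 -0.09 -1.44] r 0.1565 th 1.023 z 0.1958 toolTH 1.109 j6 -0.35 w 0.03973399086224791
```

View pics/m6.png

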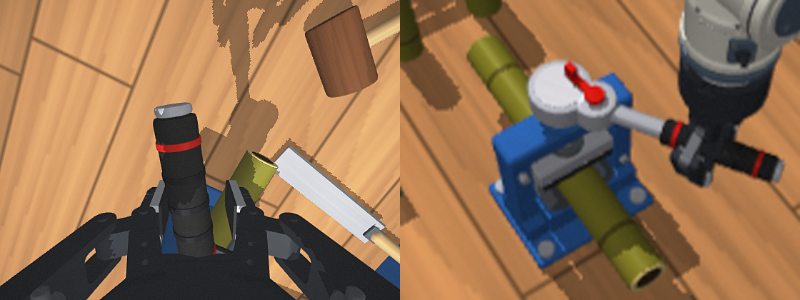

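The scene view shows the jaw down on the culm, the culm intact and the lever at tighten. The wrist view shows the handle sprung back slightly and resting lightly on the left finger. I centre the fingers and lift off.

>>> arm_command:
  deltas:
    - [0, 0, -0.04, -0.02, 0, 0, 46]
    - [0, 0, -0.02, -0.015, 0, 0, 46]
    - [0, 0, 0, 0, 0, 0, 50]
    - [0, 0, 0, 0, 0, 0, 50]

```text
clock: 10.25
position: [0.5184, 0.0672, 0.1962]
tcp_rot: [[0.001, -0.538, 0.843], [0.0, 0.843, 0.538], [-1.0, -0.0, 0.001]]
contact_force: [0.9, -0.2, 0.9]
width: 0.05
```

```bash
python3 - <<'E'
from h import *
tang();c=snap('wrist')
m=red(c,(100,100,460,420));k,l,S,C=cv2.connectedComponentsWithStats(m);print([(S[i].tolist(),C[i].round(0).tolist()) for i in range(1,k) if S[i][4]>20])
E
```

```text
t 10.25 f_tool [-0.91 -0.67  0.68] r 0.1572 th 0.987 z 0.1962 toolTH 1.003 j6 -0.46 w 0.05000443158233314
[([221, 191, 64, 22, 672], [253.0, 205.0]), ([290, 345, 5, 13, 32], [293.0, 352.0])]
```

>>> arm_command:
  deltas:
    - [0, 0, -0.04, -0.01, 0, 0, 56]
    - [0, 0, 0, 0, 0, 0, 56]
    - [0, 0, 0, 0, 0, 0, 56]
    - [-0.15, 0, 0, 0, 0, 0, 56]
    - [-0.2, 0, 0, 0, 0, 0, 56]
    - [-0.3, 0, 0, 0, 0, 0, 56]
    - [-0.3, 0, 0, 0, 0, 0, 56]
    - [0, 0, 0, 0, 0, 0, 56]

```text
clock: 10.97
position: [0.5177, 0.065, 0.3171]
tcp_rot: [[0.012, -0.564, 0.826], [0.001, 0.826, 0.564], [-1.0, -0.006, 0.011]]
contact_force: [0.6, 0.3, 1.7]
width: 0.0561
```

>>> arm_command:
  deltas:
    - [0, 0.3, -0.1, 0, 0, 0, 56]
    - [0, 0.3, -0.1, 0, 0, 0, 56]
    - [0, 0.3, -0.1, 0, 0, 0, 56]
    - [0, 0.3, -0.1, 0, 0, 0, 56]
    - [0, 0, 0, 0, 0, 0, 56]
    - [0, 0, 0, 0, 0, 0, 56]

```text
clock: 11.47
position: [0.3919, 0.1573, 0.3102]
tcp_rot: [[0.001, -0.567, 0.824], [0.0, 0.824, 0.567], [-1.0, -0.0, 0.001]]
contact_force: [-0.3, -0.7, -0.1]
width: 0.0559
```

```bash
python3 - <<'E'
from h import *
st();t=snap('top');s=snap('scene')
cv2.imwrite('pics/m7.png',np.hstack([cv2.resize(t['frame'][150:285,220:400],(400,300),interpolation=2),cv2.resize(s['frame'][150:285,180:360],(400,300),interpolation=2)]))
cv2.imwrite('pics/t7.png',t['frame'])
a=cv2.imread('pics/top0.png')
for nm,b in dict(tubes=(395,165,430,238),spanner=(380,238,427,297),mug=(124,218,170,254),socket=(160,260,178,278),mallet=(130,152,212,218)).items():
    x0,y0,x1,y1=b; print(nm,cv2.absdiff(a,t['frame'])[y0:y1,x0:x1].mean().round(1))
E
```

```text
{'clock': 11.4667, 'joints': [0.3534, 0.0141, 1.9664, 0.0, 1.16, -0.249], 'position': [0.3919, 0.1573, 0.3102], 'contact_force': [-0.2683, -0.6645, -0.1008], 'moment': [0.0086, -0.0015, 0.0606], 'width': 0.0559}
[[0.001, -0.567, 0.824], [0.0, 0.824, 0.567], [-1.0, -0.0, 0.001]]
tubes 1.6
spanner 2.0
mug 1.9
socket 78.6
mallet 1.9
```

View pics/m7.png

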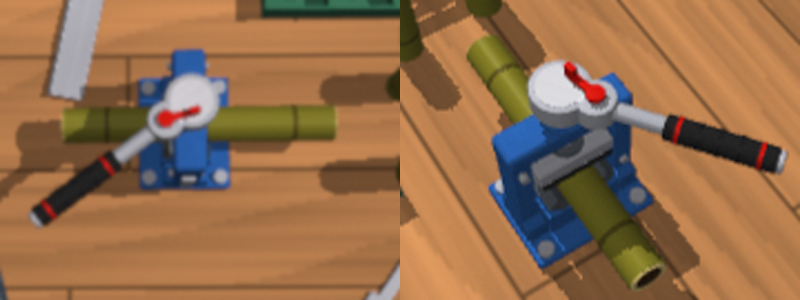

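The top view shows the lever at tighten, the handle free at about 0.95 rad and the culm held. The socket's pixel difference is probably the arm hiding it, so I check it in the scene view before handing in.

```bash
python3 - <<'E'
from h import *
s=snap('scene');a=cv2.imread('pics/scene0.png')
d=cv2.absdiff(a,s['frame']); print('socket',d[312:340,400:426].mean().round(1),'mug',d[345:400,378:428].mean().round(1),'mallet',d[335:400,295:345].mean().round(1))
order.sign_off()
E
```

```text
socket 0.8 mug 0.8 mallet 0.9
the job is handed in; nothing more can be done
```

I handed the job in at about 11.5 s on the robot's clock: the lever is set to tighten and the jaw is pressing on the bamboo, but the force level was only measured through the handle.

- **Lever:** I pushed the red tab over with the closed fingers, at about 3 N and at most about 6 N. It went to roughly 0.32 rad, plus a small extra nudge, and both views taken after release show it at tighten.
- **Free-wheel check:** I swung the handle back past the centre line to about -0.32 rad with the fingers loosely around it. I felt under 0.5 N, so it free-wheeled.
- **Tightening:** one clockwise stroke took the push from about 2.4 N (screw running free) to a steady 9.8 N at the grip point. By the given figures that is well held, with the bamboo cracking at 12.5 N.
- **Last checks:** the jaw sits on the culm with no crack visible. The fingers are clear of the handle and read about 0 N. The tubes, spanner, mug, socket and mallet look unmoved in the pictures.

**Doubtful points:**
- The handle sprang back about 0.15 rad when I let go.
- The force rose over less angle than the 0.8 rad stated. I went by the steady force and did not do a second stroke to confirm it.
- The socket was hidden by the arm in the last top view, so I checked it in the scene view, where it had not moved.

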